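# Load the square-tube post foot into the tacking jig

## Robot

A 7-joint arm with a two-finger parallel gripper is mounted at the origin on the work surface. World frame = base frame: x ahead of the robot, y to its left, z up, the work surface at z = 0. Lengths are in m, angles in rad, forces in N, time in s.
With the tool pointing down it reaches from about 0.4 to 0.9 m from the base axis. Payload 5.6 kg.
Tool frame: the origin (TCP) lies midway between the tips of the shut fingers; the grasp point (between the pads) lies 19 mm behind it; y points along the fingers, z is the direction in which the jaws open and shut, and the axes are right-handed (so a half turn about y gives the same grasp; the last joint's range is limited). The gripper opens to 92 mm and grips with 3 to 60 N. Pads are 20 mm wide; open, the fingers measure 128 mm over their backs; the gripper's body (75 mm by 189 mm) begins 69 mm behind the grasp point.
Start: joints at [1.238, 0.468, -0.012, 1.603, 0.006, 1.071, -0.056], TCP at [0.186, -0.623, 0.215] pointing down, gripper open.
Joint ranges: [-2.53, 2.53], [-0.31, 2.02], [-1.57, 1.55], [0.28, 2.44], [-1.29, 4.43], [0.15, 1.84], [-2.92, 2.92]. Speed limits (rad/s): [2.57, 2.57, 3.14, 3.14, 3.14, 3.14, 3.14].

## Interface

Orientations are given as a 3x3 rotation matrix whose columns are the frame's x, y, z axes.
In Python, from station import env, effector, solver, viewer, workorder, search_frame, tip_of gives the robot as it stands. Calls block until the motion is done:
- env.reach(position, orientation): joint-space move of the TCP to a pose.
- env.movel(position, frame=None, rate=0.15): straight line of the TCP; frame=None keeps the orientation; rate is the mean speed in m/s.
- env.goto_joints(angles): joint-space move.
- effector.release() and effector.grasp(squeeze=None): open the fingers fully, or close them until they stop; squeeze is the grip in N (None keeps the last).
- env.pause(seconds).
- solver.inverse_kinematics(position, orientation): joint angles nearest the present ones, or None.
- env.sense(): the state.
- viewer.read_camera(name): name is "scene" or "top" or "wrist"; returns (picture, depth): 420x560x3 uint8, red, green, blue; 420x560 float32, m along the optical axis (not along the pixel's ray), 0 where there is no reading.
- viewer.camera_info(name): a dict with "intrinsics" (3x3 intrinsics, pixels), "dist_coeffs" ([k1, k2, p1, p2, k3] as OpenCV has them; the pictures are not rectified), "eye" and "rotation" of the camera in the world; the wrist camera has in their place "T_tool_cam" (4x4, takes a point from camera to tool coordinates, whose origin is the TCP and whose axes are the tool frame's). Camera axes: x right, y up, looking along -z (the intrinsics and any distortion apply to the point x, -y, -z); pixel columns grow to the right and rows downward; lengths in m; the calibration is good to about 2 mm. A picture is of the moment at which its call begins: read the wrist's pose just before it. camera_info takes no time and is no camera call.
A pose or a line that the arm cannot do raises env.PlanningError and nothing moves.
- workorder.finish_job(): hands the job in, once; it reports no verdict.
Trained networks look in the newest picture that a camera, given by its name, has taken for a name from the list of things; names that differ only in an ending like _2 or _b are one class to them, and where a whole thing is asked for, a point or a joint stands for the part that bears it (a point fixed in the world has none). Each returns a list of dicts, best first, with "score" (0 to 1); they miss things now and then, are a little off and sometimes report something else, mostly with a low value. They report only what shows in the picture. A call takes as long as a camera call. They do not tell look-alikes from the thing itself.
- search_frame(camera, name): "at" ([x, y, z] in m, in world coordinates, good to about 4 mm: the middle of the surface that is visible of it).
- tip_of(camera, name): "at" ([x, y, z] in m, in world coordinates, good to about 4 mm: a listed point, or the origin of a listed thing).
The state is a dict: "t": time; "joint_positions": joint angles; "joint_velocities": joint speeds; "tau": joint torques, N m; "ee_pos": TCP position; "tcp_rot": TCP orientation; "wrist_force": force on the tool from outside, world axes, zero at the start; "moment": the same for the moment, N m; "gripper_width": finger opening in m.
Only numpy, scipy, OpenCV 4.12 (cv2) and the standard library are available. Lean on these libraries where they do the work, as an engineer would, in place of code of your own. Each camera call takes 0.05 s, during which the arm holds its last target.

## Task

Load the post foot with the square tube into the tacking jig: slide its flat plate, long end first, into the low slot beneath the bridge bar, squarely, until the plate's end is home against the back stop, and leave it lying flat on the jig's base. Leave the post foot with the round tube where it stands.

Things in the scene. Friction and masses are not known exactly. Their poses are not given: they have to be found in the camera images.
- square_foot: The part to load, aluminium, about 0.25 kg, standing on the bench: flat plate 125 x 50 x 10 mm with an upright SQUARE tube 30 x 30 mm, top 85 mm above the underside. Origin: tube axis at the plate's underside. x: along the plate to its long end, the nose, 90 mm from the tube axis (tail 35 mm behind it); y: across the plate; z: up. Tube flats face x and y; grip the tube across y from above.
- square_foot_nose (a point): Middle of the nose edge of the square foot's plate, at its underside: 90 mm along x from square_foot; same axes.
- round_foot: Look-alike, to be left alone: the same plate with a ROUND tube 30 mm in diameter, top 85 mm above the underside. Origin and axes as for the square foot.
- jig: Dark steel jig fixed to the bench. Origin at bench level; x = insertion direction (slot opens to -x, roughly to the robot), y across, z up. Base plate 8 mm thick, x -80 to 85, y -75 to 75 mm. Bridge bar on two cheeks, x 20 to 60, y -75 to 75 mm, top 50 mm above the bench, bolts to 57. Slot under it: y -37 to 37 mm, 8 to 34 mm above the bench. Foot home: its origin at x -20, y 0, z 8 mm.
- jig_stop (a point): Where the nose edge belongs: middle of the back stop's front face, at the level of the base plate's top; 70 mm along x and 8 mm up from jig, same axes. The stop is a bright rigid block behind the bar, 100 mm wide, 14 mm high above the base.
There are look-alikes about, which are no part of the job. Leave any yellow look-alike of the square_foot alone. There is more than one size of the jig; the job needs the smaller.

How it is judged:
By the outcome, as a careful person would: the job done as asked, in the order asked, and still so for the second after the job is handed in, with the robot touching nothing.
It also fails if it takes over 40 s, if anything falls off the work surface, if the arm or the gripper's body presses on something with over 40 N, if the wrist force passes 120 N, or if a joint passes its speed limit or range.

## Working session

There is one attempt and no reset: what is moved stays moved. The work goes in short steps, each a Python script; the robot and the scene stay as the last script left them, time stands still between calls to the robot, and variables do not carry over. Pictures are saved under pics/ and viewed, and the job is handed in when it is done.

```bash
ls; mkdir -p pics; python3 - <<'E'
from station import env, effector, solver, viewer, workorder, search_frame, tip_of
import cv2
for c in ["scene","top"]:
    p,d=viewer.read_camera(c); cv2.imwrite(f"pics/{c}0.png",p[:,:,::-1])
    i=viewer.camera_info(c); print(c,i)
    for n in ["square_foot","round_foot","jig","square_foot_nose","jig_stop"]:
        for f in (search_frame,tip_of):
            print(n,f.__name__,[(r["score"],[round(float(v),3) for v in r["at"]]) for r in f(c,n)])
s=env.sense();print(s["t"],s["ee_pos"],s["tcp_rot"])
E
```

```text
pics
scene {'intrinsics': array([[386.72823335,   0.        , 280.39853192],
       [  0.        , 386.72823335, 205.46109566],
       [  0.        ,   0.        ,   1.        ]]), 'dist_coeffs': array([-0.06055483,  0.        ,  0.        ,  0.        ,  0.        ]), 'eye': array([0.96636636, 0.09865131, 0.60421487]), 'rotation': array([[-0.15470621, -0.71727396,  0.67939978],
       [ 0.98795561, -0.11015033,  0.10867667],
       [-0.00311484,  0.68802978,  0.72567577]])}
square_foot call [(0.82, [0.512, 0.311, 0.013]), (0.59, [0.393, 0.181, 0.011]), (0.56, [0.333, 0.331, 0.009])]
square_foot call [(0.79, [0.321, 0.327, -0.001]), (0.75, [0.373, 0.191, -0.003]), (0.6, [0.49, 0.306, -0.001])]
round_foot call [(0.76, [0.504, -0.268, 0.006])]
round_foot call [(0.84, [0.487, -0.271, -0.003])]
jig call [(0.86, [0.652, 0.042, 0.007]), (0.82, [0.278, -0.25, 0.01])]
jig call [(0.93, [0.619, 0.044, 0.001]), (0.66, [0.23, -0.26, 0.002])]
square_foot_nose call [(0.97, [0.336, 0.33, 0.009]), (0.75, [0.515, 0.31, 0.01]), (0.64, [0.395, 0.177, 0.003])]
square_foot_nose call [(0.96, [0.459, 0.148
[... 1047 characters left out ...]
258, 0.008]), (0.61, [0.621, 0.043, 0.005])]
jig call [(0.87, [0.229, -0.261, -0.002]), (0.7, [0.618, 0.041, -0.001])]
square_foot_nose call [(0.71, [0.39, 0.171, 0.013]), (0.59, [0.326, 0.331, 0.01]), (0.57, [0.506, 0.306, 0.011])]
square_foot_nose call [(0.87, [0.581, 0.327, -0.001]), (0.73, [0.456, 0.145, 0.004]), (0.61, [0.345, 0.408, -0.004]), (0.16, [0.62, 0.041, -0.003])]
jig_stop call [(0.91, [0.233, -0.257, 0.012]), (0.81, [0.621, 0.04, 0.009])]
jig_stop call [(0.75, [0.686, 0.016, 0.008])]
1.1 [ 0.18569072 -0.6229312   0.21463179] [[-9.58321505e-01 -3.38177380e-05  2.85691953e-01]
 [-2.85691948e-01 -1.07583351e-04 -9.58321501e-01]
 [ 6.31439629e-05 -9.99999994e-01  9.34379830e-05]]
```

View pics/scene0.png

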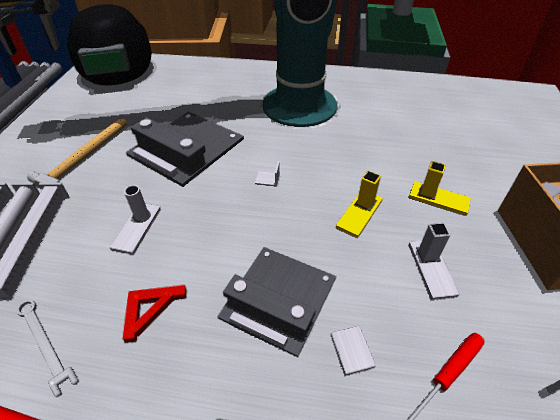

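View pics/top0.png

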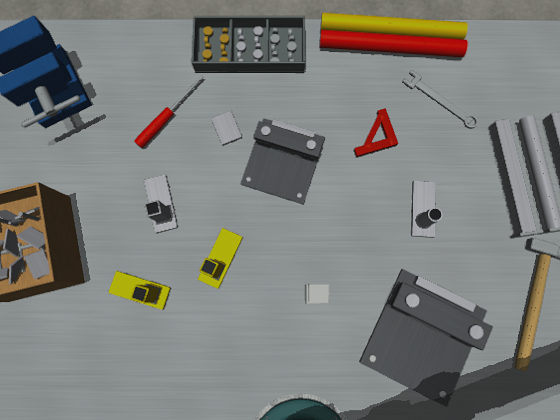

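The scene shows a grey square foot at scene px (435,260), two yellow copies, the round foot at (135,220), and two jigs. The one at (280,295) is the smaller: its origin-to-stop distance is about 72 mm, against 97 mm for the other. Next I refine both poses from depth.

```bash
cat > h.py <<'E'
import numpy as np, cv2
from station import env, effector, solver, viewer, workorder, search_frame, tip_of
def cloud(c, info=None, eye=None, R=None):
    s=env.sense(); p,d=viewer.read_camera(c); i=viewer.camera_info(c)
    if c=="wrist":
        T=np.eye(4);T[:3,:3]=s["tcp_rot"];T[:3,3]=s["ee_pos"];T=T@np.array(i["T_tool_cam"]);R=T[:3,:3];eye=T[:3,3]
    else: R=i["rotation"];eye=i["eye"]
    h,w=d.shape; u,v=np.meshgrid(np.arange(w),np.arange(h))
    n=cv2.undistortPoints(np.stack([u,v],-1).reshape(-1,1,2).astype(np.float64),np.array(i["intrinsics"]),np.array(i["dist_coeffs"])).reshape(h,w,2)
    P=np.stack([n[...,0]*d,-n[...,1]*d,-d],-1)@np.array(R).T+eye
    P[d<=0]=np.nan
    return p,P
def rect(Q):
    (cx,cy),(a,b),ang=cv2.minAreaRect(Q.astype(np.float32)*1000)
    return np.round([cx,cy,a,b,ang],1)
def sel(P,c,r,z0,z1):
    m=(np.hypot(P[...,0]-c[0],P[...,1]-c[1])<r)&(P[...,2]>z0)&(P[...,2]<z1); return m
def rz(a): c,s=np.cos(a),np.sin(a); return np.array([[c,-s,0],[s,c,0],[0,0,1]])
def grip(a): # jaw dir = part y at yaw a, pointing down
    X=rz(a); z=X[:,1]; y=np.array([0,0,-1.]); return np.column_stack([np.cross(y,z),y,z])
E
python3 - <<'E'
from h import *
for c in ["top","scene"]:
    p,P=cloud(c)
    for nm,ctr,r,z0,z1 in [("benchj",(.62,.042),.2,-.02,.003),("base",(.62,.042),.125,.0045,.012),("jig all",(.62,.042),.125,.0045,.07),("bar",(.65,.03),.12,.044,.0535),("plate",(.515,.312),.09,.006,.014),("sq all",(.515,.312),.085,.005,.09),("tubetop",(.49,.306),.05,.078,.09),("tube",(.49,.306),.05,.02,.09)]:
        Q=P[sel(P,ctr,r,z0,z1)]
        if len(Q)>5: print(c,nm,len(Q),rect(Q[:,:2]),"z med",np.round(np.median(Q[:,2])*1000,1))
print(env.sense()["t"])
E
```

```text
top benchj 15495 [620.7  42.3 397.6 398.3  89.8] z med 0.6
top base 3095 [619.6  44.  227.4 238.5  29.8] z med 8.8
top jig all 4881 [619.6  44.  227.4 238.5  29.8] z med 10.1
top bar 1052 [656.8  28.4 150.3  41.   72.2] z med 50.6
top plate 847 [521.3 312.  125.4  52.9  13.7] z med 10.6
top sq all 1309 [515.3 322.3 136.4 135.6   9.4] z med 11.7
top tubetop 211 [494.2 305.6  29.9  29.1  15.9] z med 85.7
top tube 382 [494.4 305.7  30.4  29.4  15.3] z med 82.3
scene benchj 27672 [619.7  42.9 399.5 397.7   8.9] z med 0.3
scene base 4369 [630.1  63.3 200.8 166.4  72. ] z med 8.3
scene jig all 7631 [630.1  63.3 200.8 166.4  72. ] z med 9.6
scene bar 1910 [658.4  28.2 150.4  41.8  72.2] z med 50.0
scene plate 1220 [522.5 313.7 125.1  51.8  13.9] z med 10.6
scene sq all 2047 [522.5 313.7 125.1  51.8  13.9] z med 11.8
scene tubetop 278 [496.1 305.6  31.8  31.7  14.8] z med 85.3
scene tube 749 [496.1 305.6  31.8  31.7  14.8] z med 66.8
1.2
```

Consistent fits: foot origin (495.3, 306), yaw 14.0°; jig origin (619.4, 40.5), insertion yaw -17.8°; bar size 150x41 mm, height 50 mm, and plate 125x52 mm all match the given sizes. Now I go to the pre-grasp and check with the wrist camera.

```bash
python3 - <<'E'
from h import *
f=np.array([.4955,.306]); a=np.radians(14)
j=np.array([.6194,.0405]); b=np.radians(-17.8)
for k in (0,np.pi):
  for p,y in (([*f,.2],a),([*f,.05],a),([*j,.15],b),([*(j-.085*rz(b)[:2,0]),.06],b)):
    q=solver.inverse_kinematics(np.array(p),grip(y+k)); print(k,None if q is None else np.round(q,2))
env.reach(np.array([*f,.19]),grip(a))
p,P=cloud("wrist"); cv2.imwrite("pics/w1.png",p[:,:,::-1])
for nm,z0,z1 in [("plate",.006,.014),("top",.078,.09)]:
    Q=P[sel(P,f,.1,z0,z1)]
    if len(Q)>5: print(nm,len(Q),rect(Q[:,:2]))
s=env.sense();print(s["t"],s["ee_pos"],s["gripper_width"])
E
```

```text
0 [ 0.17  0.65 -1.11  1.74  0.63  1.16  0.69]
0 [ 0.07  0.82 -0.96  1.84  0.83  0.94  0.55]
0 [ 0.46  0.65 -0.82  1.69  0.54  1.04  0.72]
0 [ 0.37  0.63 -0.71  1.94  0.58  0.78  0.59]
3.141592653589793 [ 0.16  0.64 -1.09  1.74  0.62  1.15 -2.44]
3.141592653589793 [-0.08  0.71 -0.72  1.85  0.62  0.83 -2.44]
3.141592653589793 [ 0.19  0.53 -0.42  1.71  0.26  0.95 -2.21]
3.141592653589793 [ 0.12  0.54 -0.39  1.96  0.31  0.7  -2.33]
plate 2773 [523.2 313.6 125.3  49.4  14.9]
top 993 [496.3 306.5  30.3  29.4  14.7]
4.6667 [0.49594409 0.305341   0.18987295] 0.09182713915468552
```

View pics/w1.png

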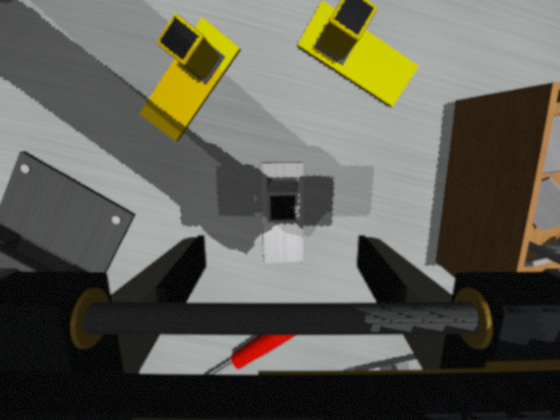

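The wrist view shows the grey square tube (283,205) centred between the fingers, with plate and tube aligned. It agrees within 1-2 mm and 1°. Grasp and lift.

```bash
python3 - <<'E'
from h import *
f=np.array([.4961,.3062]); a=np.radians(14.6)
env.movel(np.array([*f,.052]),grip(a),rate=.12)
effector.grasp(40)
s=env.sense();print(s["t"],s["ee_pos"],s["gripper_width"],s["wrist_force"])
env.movel(np.array([*f,.16]),grip(a),rate=.12)
s=env.sense();print(s["t"],s["ee_pos"],s["gripper_width"],s["wrist_force"])
j=np.array([.6194,.0405]); b=np.radians(-17.8)
g=j-.087*rz(b)[:2,0]
env.reach(np.array([*g,.16]),grip(b))
p,P=cloud("wrist"); cv2.imwrite("pics/w2.png",p[:,:,::-1])
Q=P[sel(P,j,.13,.044,.0535)]; print("bar",len(Q),rect(Q[:,:2]) if len(Q) else 0)
for c in ("scene","top"):
    p,P=cloud(c); cv2.imwrite(f"pics/{c}2.png",p[:,:,::-1])
    Q=P[sel(P,g+.04*rz(b)[:2,0],.1,.09,.14)]; print(c,len(Q),rect(Q[:,:2]))
    # plate top plane in part axes
    L=(Q-np.r_[g,0])@rz(b); m=(L[:,0]>.025)&(L[:,0]<.09)&(abs(L[:,1])<.03)
    L=L[m]; 
    if len(L)>10: print(np.round(np.polyfit(L[:,0],L[:,2],1),4),L[:,0].max(),L[:,1].min(),L[:,1].max())
s=env.sense();print(s["t"],s["ee_pos"],s["gripper_width"],s["wrist_force"])
E
```

```text
6.925 [0.49603535 0.30625579 0.05194437] 0.030213999462513706 [ 0.38098255  0.58930922 -0.81760128]
7.975 [0.49573125 0.30565961 0.15916866] 0.029628462228454548 [ 0.32016511  0.35005695 -2.55499275]
bar 365 [676.2  25.6 100.    6.6  72.6]
scene 1708 [562.   62.2  50.6 126.   72.7]
[-0.0311  0.1199] 0.088624338113455 -0.022176993144565615 0.028604851757619006
top 379 [517.9  75.6  49.9  36.   72.6]
9.0833 [0.53632736 0.06948538 0.16014375] 0.030057639057912713 [-0.25586159 -0.45789138 -2.29392664]
```

```bash
python3 -c "
import cv2,numpy as np
cv2.imwrite('pics/m2.png',cv2.resize(np.hstack([cv2.imread('pics/w2.png'),cv2.imread('pics/scene2.png')]),(800,300)))"
```

```text
(no output)
```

View pics/m2.png

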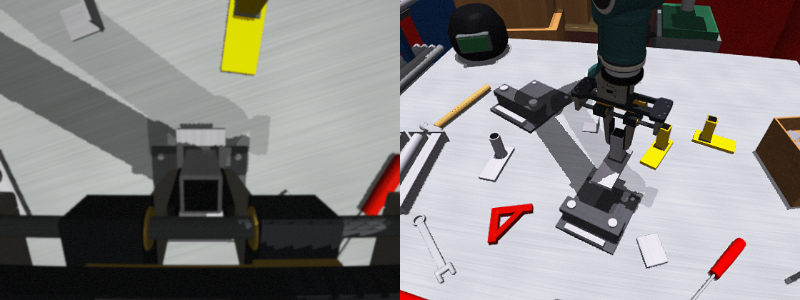

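Foot is held squarely, with the plate yaw (-17.4°) matching the jig and a nose droop of about 1.8°. The lateral error is about 2-3 mm, from the TCP settling. Next I lower in front of the bar and insert.

```bash
python3 - <<'E'
from h import *
j=np.array([.6194,.0405]); b=np.radians(-17.8); R=rz(b)
def st(m=""):
    s=env.sense(); l=R.T@(s["ee_pos"]-np.r_[j,0]); print(m,round(s["t"],2),"jig-frame mm",np.round(l*1000,1),"F",np.round(R.T@s["wrist_force"],1),np.round(s["gripper_width"],4)); return l,s
def W(x,y,z): return np.r_[j,0]+R@np.array([x,y,z])
env.pause(.3); st("settled")
env.movel(W(-.087,0,.067),grip(b),rate=.1); env.pause(.2); st("low")
p,P=cloud("scene"); cv2.imwrite("pics/s3.png",p[:,:,::-1])
L=(P-np.r_[j,0])@R
m=(L[...,0]>-.13)&(L[...,0]<.018)&(abs(L[...,1])<.035)&(L[...,2]>.014)&(L[...,2]<.04)
Q=L[m]; print(len(Q),rect(Q[:,:2]) if len(Q) else 0, Q[:,0].max() if len(Q) else 0)
E
python3 -c "
import cv2
i=cv2.imread('pics/s3.png')[140:380,180:400];cv2.imwrite('pics/s3c.png',cv2.resize(i,None,fx=2.4,fy=2.4))"
```

```text
settled 9.38 jig-frame mm [-87.2   0.5 160. ] F [ 0.1 -0.3 -3.4] 0.03
low 10.67 jig-frame mm [-86.6   0.1  67.5] F [ 0.5 -0.  -2.5] 0.0297
1388 [-59.5   0.8 124.5  50.4   0.2] 0.0027841191381731524
```

View pics/s3c.png

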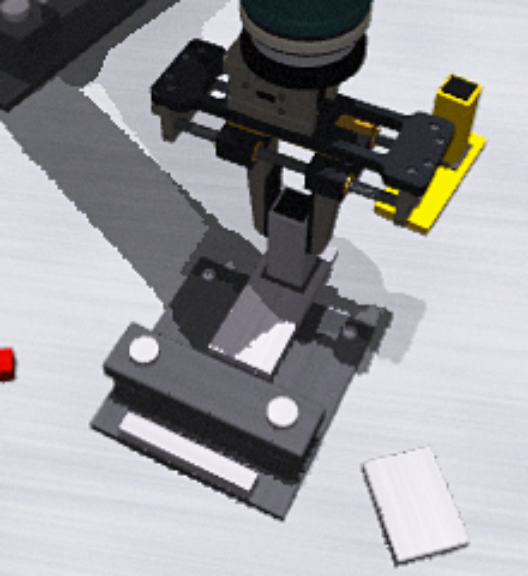

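The plate sits centred (y 0.8 mm), square (0.2°), with its nose about 17 mm short of the bar. Insert now.

```bash
python3 - <<'E'
from h import *
j=np.array([.6194,.0405]); b=np.radians(-17.8); R=rz(b)
def st(m=""):
    s=env.sense(); l=R.T@(s["ee_pos"]-np.r_[j,0]); F=R.T@s["wrist_force"]; print(m,round(s["t"],2),np.round(l*1000,1),"F",np.round(F,1),np.round(s["gripper_width"],4)); return F
def W(x,y,z): return np.r_[j,0]+R@np.array([x,y,z])
env.movel(W(-.030,0,.067),grip(b),rate=.06); env.pause(.1); F0=st("in")
for z in (.065,.063,.062,.061,.060,.059):
    env.movel(W(-.030,0,z),grip(b),rate=.03); F=st("z")
    if F[2]-F0[2]>6: break
for x in np.arange(-.028,-.011,.0015):
    env.movel(W(x,0,z),grip(b),rate=.03); F=st("x")
    if F[0]-F0[0]<-12: break
E
```

```text
in 11.92 [-30.4   0.1  67. ] F [ 1.   0.2 -3.8] 0.0296
z 12.17 [-30.2  -0.1  64.9] F [ 0.1 -0.2 -2.3] 0.03
z 12.42 [-30.1  -0.1  62.8] F [ 0.8  0.2 -3.3] 0.0296
z 12.67 [-30.   -0.   61.9] F [ 0.2 -0.5 -2.4] 0.03
z 12.92 [-30.   -0.   60.9] F [-0.4 -0.6 -3.8] 0.03
z 13.17 [-30.   0.  60.] F [-0.  -0.5 -3.6] 0.0297
z 13.42 [-30.    0.1  59.9] F [-2.3 -0.9  5.6] 0.03
x 13.67 [-29.1   0.4  59.9] F [-5.8 -1.5  7.9] 0.0295
x 13.92 [-27.8   0.7  59.9] F [-6.9 -1.5  7.6] 0.0301
x 14.17 [-26.2   0.9  59.9] F [-5.7 -0.6  7.1] 0.0299
x 14.42 [-24.7   1.1  59.9] F [-7.2  0.1  7.3] 0.0298
x 14.67 [-23.3   1.2  60. ] F [-5.4 -0.2  7.4] 0.0296
x 14.92 [-21.8   1.4  60. ] F [-5.6  0.3  5.7] 0.0299
x 15.17 [-20.3   1.5  60. ] F [-6.  -0.   6.5] 0.0297
x 15.42 [-18.8   1.5  59.9] F [-6.2  0.3  6.1] 0.0297
x 15.67 [-18.    1.6  60. ] F [-8.1  0.6  7.7] 0.0297
x 15.92 [-18.    1.7  60.1] F [-11.7  -1.2  10.6] 0.0294
```

Travel stopped at x ≈ -18 while force rose, which means stop contact. I look before releasing.

```bash
python3 - <<'E'
from h import *
j=np.array([.6194,.0405]); b=np.radians(-17.8); R=rz(b)
for c in ("scene","top"):
    p,P=cloud(c); cv2.imwrite(f"pics/{c}4.png",p[:,:,::-1])
    L=(P-np.r_[j,0])@R
    m=(L[...,0]>-.075)&(L[...,0]<.012)&(abs(L[...,1])<.04)&(L[...,2]>.014)&(L[...,2]<.026)
    Q=L[m]; print(c,len(Q),rect(Q[:,:2]),np.polyfit(Q[:,0],Q[:,2],1))
    m=(L[...,0]>-.075)&(L[...,0]<.1)&(abs(L[...,1])<.09)&(L[...,2]>.046)&(L[...,2]<.053)
    Q=L[m];Q=Q[Q[:,0]>.012]; print("bar",rect(Q[:,:2]))
    m=(L[...,0]>.06)&(L[...,0]<.1)&(abs(L[...,1])<.06)&(L[...,2]>.018)&(L[...,2]<.026)
    Q=L[m]; print("stop",len(Q),rect(Q[:,:2]) if len(Q) else 0)
s=env.sense();print(R.T@s["wrist_force"],R.T@(s["ee_pos"]-np.r_[j,0]),s["moment"])
i=cv2.imread('pics/scene4.png')[140:380,180:400];cv2.imwrite('pics/s4c.png',cv2.resize(i,None,fx=2.4,fy=2.4))
E
```

```text
scene 367 [-25.    2.3  59.9  50.8   0.2] [0.01807585 0.01946068]
bar [ 40.9   0.2  41.4 150.1   0.2]
stop 717 [ 72.7  -1.8 113.7  25.3  90. ]
top 285 [-42.6   5.2  56.5  62.7   5.9] [0.05269487 0.0215721 ]
bar [ 25.5   9.7 130.4  15.3  88.8]
stop 0 0
[-10.95613312  -0.33566366  11.05486886] [-0.01792912  0.00172411  0.06006539] [ 0.42697773  1.99302556 -0.15955697]
```

View pics/s4c.png

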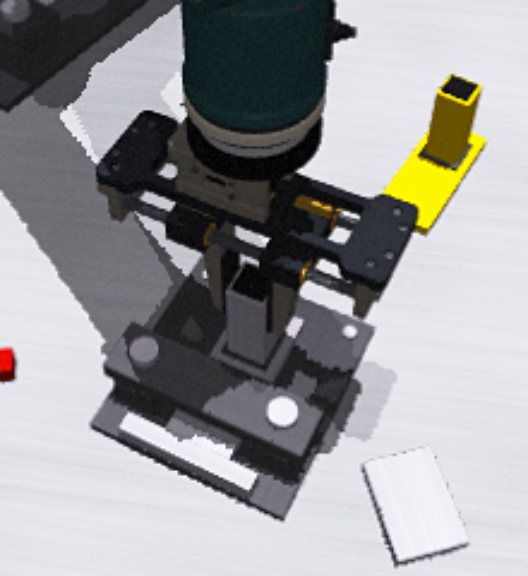

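Plate is square to the bar (0.2° each) and about 2 mm off centre. I nudge it sideways, release, retreat, and verify.

```bash
python3 - <<'E'
from h import *
j=np.array([.6194,.0405]); b=np.radians(-17.8); R=rz(b)
def st(m=""):
    s=env.sense(); l=R.T@(s["ee_pos"]-np.r_[j,0]); F=R.T@s["wrist_force"]; print(m,round(s["t"],2),np.round(l*1000,1),"F",np.round(F,1),np.round(s["gripper_width"],4)); return F
def W(x,y,z): return np.r_[j,0]+R@np.array([x,y,z])
env.movel(W(-.0165,-.0025,.0598),grip(b),rate=.02); env.pause(.3); st("nudge")
effector.release(); env.pause(.2); st("rel")
l=R.T@(env.sense()["ee_pos"]-np.r_[j,0])
env.movel(W(l[0],l[1],.13),grip(b),rate=.12)
env.movel(W(-.12,0,.17),grip(b),rate=.2); st("up")
p,P=cloud("wrist"); cv2.imwrite("pics/w5.png",p[:,:,::-1])
def an(c,P):
    L=(P-np.r_[j,0])@R
    for nm,x0,x1,yy,z0,z1 in (("plate",-.075,.015,.04,.014,.023),("tube",-.05,.01,.04,.08,.1),("bar",.01,.1,.09,.046,.053)):
        Q=L[(L[...,0]>x0)&(L[...,0]<x1)&(abs(L[...,1])<yy)&(L[...,2]>z0)&(L[...,2]<z1)]
        if len(Q)>9: print(c,nm,len(Q),rect(Q[:,:2]),np.round(np.median(Q[:,2]),4),np.round(np.polyfit(Q[:,0],Q[:,2],1)[0],4))
an("wrist",P)
for c in ("scene","top"):
    p,P=cloud(c); cv2.imwrite(f"pics/{c}5.png",p[:,:,::-1]); an(c,P)
a=cv2.imread('pics/scene5.png')[200:370,200:360]; t=cv2.imread('pics/top5.png')[90:230,210:350]
cv2.imwrite('pics/m5.png',np.hstack([cv2.resize(a,(400,425)),cv2.resize(t,(400,425))]))
E
```

```text
nudge 16.63 [-18.   -1.   60.1] F [-6.   2.3  3.3] 0.0296
rel 17.84 [-16.5  -2.5  59.8] F [-0.1 -0.7  0.2] 0.0923
up 19.28 [-119.    -0.6  169.7] F [0.2 0.5 0. ] 0.0918
wrist plate 1213 [-20.9  -0.5  64.7  48.9   0. ] 0.0191 0.015
wrist tube 166 [-32.5  -0.6   1.9  28.    0.4] 0.0853 -1.1292
wrist bar 2315 [ 46.7   0.3  30.8 150.1   0. ] 0.0511 -0.0038
scene plate 363 [-24.4  -0.3  59.7  50.1   0.4] 0.0186 0.0144
scene tube 372 [-19.1  -0.4  31.4  30.2   0.6] 0.0931 -0.1711
scene bar 1836 [4.100e+01 3.000e-01 4.070e+01 1.499e+02 1.000e-01] 0.05 -0.0101
```

View pics/m5.png

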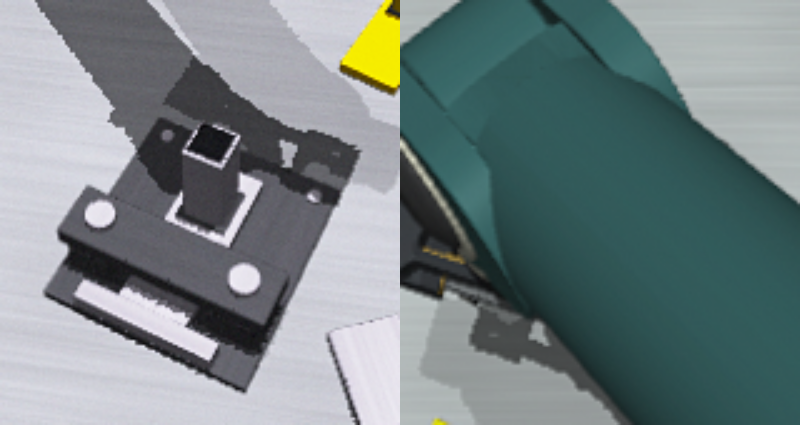

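Tube-to-bar spacing is 60.1 mm (60 expected), y within 1 mm, tube top at 93 mm as it should be. I check whether the apparent 0.8° slope is real, against the base plate and the nose end.

```bash
python3 - <<'E'
from h import *
j=np.array([.6194,.0405]); b=np.radians(-17.8); R=rz(b)
p,P=cloud("scene"); L=(P-np.r_[j,0])@R
def S(x0,x1,y0,y1,z0,z1):
    return L[(L[...,0]>x0)&(L[...,0]<x1)&(L[...,1]>y0)&(L[...,1]<y1)&(L[...,2]>z0)&(L[...,2]<z1)]
def rep(n,Q):
    if len(Q)<6: print(n,len(Q)); return
    A=np.c_[Q[:,0],Q[:,1],np.ones(len(Q))]; print(n,len(Q),"z med",np.round(np.median(Q[:,2])*1000,2),"slopes",np.round(np.linalg.lstsq(A,Q[:,2],rcond=None)[0][:2],4),"x",np.round(np.percentile(Q[:,0],[1,99])*1000,1))
rep("base L",S(-.075,.0,.032,.07,.004,.013)); rep("base R",S(-.075,.0,-.07,-.032,.004,.013))
rep("plate L",S(-.05,.005,.017,.022,.014,.024)); rep("plate R",S(-.05,.005,-.022,-.017,.014,.024))
rep("plate tail",S(-.053,-.038,-.022,.022,.010,.026)); rep("plate front",S(0,.012,-.022,.022,.010,.026))
rep("nose",S(.055,.071,-.022,.022,.012,.0205))
for y0,y1 in ((-.02,-.007),(-.007,.007),(.007,.02)):
    Q=S(.055,.095,y0,y1,.005,.03); o=np.argsort(Q[:,0]); Q=Q[o]
    print(y0,[(int(1000*x),round(1000*np.median(Q[(Q[:,0]>=x)&(Q[:,0]<x+.003)][:,2]),1) if ((Q[:,0]>=x)&(Q[:,0]<x+.003)).any() else None) for x in np.arange(.055,.09,.003)])
s=env.sense(); print(s["t"])
E
python3 -c "
import cv2
i=cv2.imread('pics/scene5.png')[290:350,210:310];cv2.imwrite('pics/s5c.png',cv2.resize(i,None,fx=8,fy=8,interpolation=cv2.INTER_CUBIC))"
```

```text
base L 777 z med 8.07 slopes [-0.0019  0.004 ] x [-74.2  -1.7]
base R 611 z med 8.29 slopes [-0.0098 -0.0057] x [-74.4  -1.1]
plate L 84 z med 18.43 slopes [ 0.0168 -0.2456] x [-48.3   3.5]
plate R 21 z med 18.75 slopes [0.0009 0.1228] x [-13.5   4.7]
plate tail 46 z med 18.21 slopes [-0.0794  0.0436] x [-52.5 -38.8]
plate front 57 z med 18.29 slopes [ 0.1424 -0.0084] x [0.4 4.7]
nose 200 z med 18.78 slopes [-0.0076 -0.0017] x [55.2 68.5]
-0.02 [(55, np.float64(18.9)), (58, np.float64(18.5)), (61, np.float64(18.2)), (64, np.float64(19.1)), (67, np.float64(19.0)), (70, np.float64(22.2)), (73, np.float64(22.7)), (76, np.float64(22.6)), (79, np.float64(22.0)), (82, np.float64(17.0)), (85, np.float64(5.9)), (88, None)]
-0.007 [(55, np.float64(18.9)), (58, np.float64(19.1)), (61, np.float64(18.6)), (64, np.float64(19.0)), (67, np.float64(18.5)), (70, np.float64(22.9)), (73, np.float64(22.3)), (76, np.float64(22.7)), (79, np.float64(22.9)), (82, np.float64(18.1)), (85, np.float64(7.4)), (88, None)]
0.007 [(55, np.float64(19.0)), (58, np.float64(18.6)), (61, np.float64(19.3)), (64, np.float64(18.7)), (67, np.float64(18.9)), (70, np.float64(21.9)), (73, np.float64(22.4)), (76, np.float64(22.6)), (79, np.float64(22.5)), (82, np.float64(17.5)), (85, np.float64(8.4)), (88, None)]
19.4833
```

View pics/s5c.png

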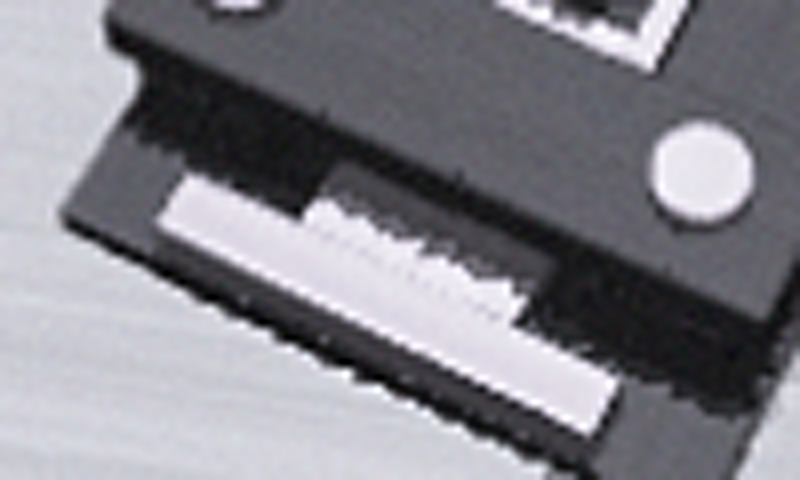

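The nose butts against the stop with no dark gap at (420,260) in the crop. The plate top is 18.2 mm at the tail and 18.8 mm at the nose, which is flat within noise. Handing in.

```bash
python3 - <<'E'
from h import *
print(workorder.finish_job()); print(env.sense()["t"])
E
```

```text
the job is handed in; nothing more can be done
None
the job is handed in; nothing more can be done
```

I loaded the grey square foot, nose first, into the smaller jig, pressed it home against the back stop, released it and backed the gripper clear. I then handed the job in at about 19.5 s. I did not touch the round foot, the yellow look-alikes or the larger jig.

My last checks, all from camera depth after the release:

| Check | Measured | Expected |
|---|---|---|
| Tube axis to bar centre | 60.1 mm | 60 mm |
| Sideways offset from the bar's middle | about 0.7 mm | 0 mm |
| Squareness to the bar | within about 0.5° | 0° |
| Tube top height above the bench | 93 mm | 93 mm |
| Plate top height, tail / nose | 18.2 / 18.8 mm | 18 mm |

The scene camera showed no gap between the nose and the stop, and the wrist force stayed far below the limit (about 12 N along the push).

- **Slope:** the first fits gave the plate a slope of about 0.8°. Measured from tail to nose it was only 0.6 mm in height, within noise, so I took the plate as lying flat.
- **Top camera:** it gave no final check because the arm blocked its view of the jig.

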